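Bring the vial case to the mat and fasten its hasp

ROBOT

A 6-joint arm with a two-finger parallel gripper is mounted at the origin on the work surface. World frame = base frame: x ahead of the robot, y to its left, z up, the work surface at z = 0. Lengths are in m, angles in degrees, forces in N, time in s.
With the tool pointing down it reaches from about 0.35 to 0.975 m from the base axis. Payload 4.9 kg.
Tool frame: the origin (TCP) lies at the very end of the fingers, on their centre line; the grasp point (between the pads) lies 19 mm behind it (manip.grip_depth is the distance from the TCP to the grasp point, in m); z points along the fingers, y is the line along which they close (so a half turn about z gives the same grasp; the last joint's range is limited). The gripper opens to 85 mm and grips with 20 to 120 N. Pads are 22 mm wide; open, the fingers measure 114 mm over their backs; the gripper's body (76 mm by 85 mm) begins 54 mm behind the grasp point. The pads swing forward as they close: fully open they stand 13 mm farther back than shut.
Start: joints at [-77.407, 3.019, 92.412, -0, 84.569, -6.818], TCP at [0.208, -0.589, 0.231] pointing down, gripper open.
Joint ranges: [-172.51, 172.51], [-57.92, 126.97], [3.15, 148.05], [-58.71, 238.71], [5.1, 150.11], [-179.66, 179.66]. Speed limits (degrees/s): [147.25, 147.25, 180, 180, 180, 180].

INTERFACE

Orientations are given as [roll, pitch, yaw] about the fixed x, y, z axes, in that order (R = Rz(yaw) Ry(pitch) Rx(roll)).
In Python, from plant import manip gives the robot as it stands.
- The arm moves only by the tool servo_tool, never from a script. Its argument "increments" is a list of rows, each an object with "rotation": the turn, a rotation vector about the tool's x, y, z in degrees, a list of three; "xyz": the shift along the tool's x, y, z in mm, a list of three; "hand": the opening, from 0 (shut) to 1 (fully open). A call has 1 to 12 rows; each row shifts and turns the commanded pose from where the row before left it, along the tool's axes as they then stand; what a row does not reach is not made up. A row lasts 1/12 s, in which the tool goes at most 41.7 mm and 7.16 degrees, less where a joint would pass 70% of its speed; a pose out of reach is approached as far as the arm can. A call with a gripper value outside its range is refused whole. The fingers move at their own pace and stop on an object; "grip_force" is the grip in N (left out, the last holds). Time passes only in rows, so rows that do not move let the fingers close. It gives the time, the measured TCP pose, the force, the opening and the grip force at its end, in the units of the state.
- manip.state(): the state, without advancing time (a new reading comes with each control period).
- manip.get_image(name): name is "side" or "top" or "wrist"; returns a dict with "frame" (420x560x3 uint8, red, green, blue), "fx", "fy", "cx", "cy" (pixels), "camera_from_world" (4x4, takes a point from world to camera coordinates). Camera axes: x right, y up, looking along -z (the intrinsics and any distortion apply to the point x, -y, -z); pixel columns grow to the right and rows downward; lengths in m; the calibration is good to about 2 mm. A picture is of the moment at which its call begins. There is no depth.
- manip.sign_off(): hands the job in; it is judged then, once.
The state is a dict: "clock": time; "joint_pos": joint angles; "dq": joint speeds; "joint_torque": joint torques, N m; "ee_pos": TCP position; "tcp_rot": TCP orientation; "ft_force": force on the tool from outside, world axes, zero at the start; "torque": the same for the moment, N m; "width": finger opening in m; "gripper_force": force on a finger pad.
Only numpy, scipy, OpenCV 4.12 (cv2) and the standard library are available. Lean on these libraries where they do the work, as an engineer would, in place of code of your own. Each camera call takes 0.05 s, during which the arm holds its last target. There are 200 camera calls.

TASK

The vial case stands too far back on the bench: hook behind its far lip and drag it towards you until the whole case rim is over the mat, keeping it flat on the bench and its hasp swung clear. Then swing the hasp fully over the lid's catch, leaving the lid shut and the case on the mat. Do not disturb the other things on the bench.

Things in the scene. Friction and masses are not known exactly. Their poses are not given: they have to be found in the camera images.
- mat: thin grey bench mat with a dark border strip, 205 mm (its x) by 265 mm (its y), about 1 mm thick, lying flat on the dark bench (nothing catches on its edge); fixed. Origin: its centre at bench level; x points away from the robot, y to the robot's left
- case: white vial case, clear lid, about 0.75 kg, sliding freely on the bench (dragging takes 3 to 10 N). Origin: centre of its underside; x points to its far side, y to its left. Its rim is a flange 130 mm (x) by 180 mm (y), 9 mm thick, top 55 mm up; the walls below are set back 6 mm. Lid top 68 mm up. A grey bracket (34 mm along x, out to y = 117 mm, top 71 mm up) at mid left side carries a hasp
- case_lip (a point): middle of the far rim's outer upper edge (case frame 65, 0, 55 mm): the far lip, straight and 180 mm long along case y. The bench behind it is clear for 60 mm or more. The centre of mass is near the middle of the case: a pull that does not pass near it turns the case
- case_far_left (a point): point at bench level under the far left corner of the case's rim (left is +y of the case)
- case_far_right (a point): point at bench level under the far right corner of the case's rim (left is +y of the case)
- case_near_left (a point): point at bench level under the near left corner of the case's rim (left is +y of the case)
- case_near_right (a point): point at bench level under the near right corner of the case's rim (left is +y of the case)
- lid (a joint): angle of the clear lid, hinged along the case's right side; 0 is shut (it starts shut and its weight keeps it there), grows as it is lifted
- hasp (a joint): angle of the hasp, a flat steel bar 16 mm wide, 5 mm thick, underside 72 mm up, swinging level about an upright pivot: 0 = fully over the catch (bar points to case -y across the lid, at a hard stop), 1.57 = bar points to case -x, off the lid; stop at 1.9 rad. Seen from above it closes anticlockwise, its end passing from the near side onto the lid. Friction 0.02 N m; it stays where left
- hasp_pivot (a point): pivot axis of the hasp, case frame (0, 102, 74.5) mm
- hasp_post (a point): point on the axis of the round upright thumb post at the free end of the hasp, 62 mm from the pivot; post 12 mm in diameter, standing from 77 to 111 mm above the bench, this point 98 mm up. Catch: steel plate on the lid under the closed bar, with a stop (top 76 mm up) on its far side. A tight pinch on the post may turn the whole case with it
- vial_a: small capped amber glass vial, 28 mm across, 56 mm tall, standing a little off the mat's right edge; loose, to be left alone. Origin: centre of its underside
- vial_b: another vial like vial_a, standing off the mat's right edge, nearer the robot; loose, to be left alone. Origin: centre of its underside
- beaker: open glass beaker, 68 mm across, 85 mm tall, beyond the case; loose, to be left alone. Origin: centre of its underside
- reagent: amber jar with white cap, 60 mm across, 120 mm tall, off to one side; loose, to be left alone. Origin: centre of its underside
- tip_box: closed grey box, 120 x 80 x 60 mm, off to one side; loose, to be left alone. Origin: centre of its underside
- dish: flat clear round dish, 94 mm across, 18 mm tall, off to one side; loose, to be left alone. Origin: centre of its underside
- marker: white marker pen, 14 mm thick, 124 mm long, lying off to the left; loose, to be left alone. Origin: under its middle

How it is judged (in metres and radians):
On the way:
1. the whole case is over the mat, at rest, with the hasp still clear of the catch (x of case_far_left in the frame of mat between -0.1045 and 0.1045 m and y of case_far_left in the frame of mat between -0.1345 and 0.1345 m and x of case_far_right in the frame of mat between -0.1045 and 0.1045 m and y of case_far_right in the frame of mat between -0.1345 and 0.1345 m and x of case_near_left in the frame of mat between -0.1045 and 0.1045 m and y of case_near_left in the frame of mat between -0.1345 and 0.1345 m and x of case_near_right in the frame of mat between -0.1045 and 0.1045 m and y of case_near_right in the frame of mat between -0.1345 and 0.1345 m and value of joint hasp above 0.8 rad and linear speed of case below 0.01 m/s), for 0.3 s.
At the end, for the whole second after the job is handed in: All four rim corners of the case are over the mat (2 mm outside its edge is allowed), the case flat and at rest, the lid shut (within 0.05 rad), and the hasp over the catch, within 0.12 rad of its stop (x of case_far_left in the frame of mat between -0.1045 and 0.1045 m and y of case_far_left in the frame of mat between -0.1345 and 0.1345 m and x of case_far_right in the frame of mat between -0.1045 and 0.1045 m and y of case_far_right in the frame of mat between -0.1345 and 0.1345 m and x of case_near_left in the frame of mat between -0.1045 and 0.1045 m and y of case_near_left in the frame of mat between -0.1345 and 0.1345 m and x of case_near_right in the frame of mat between -0.1045 and 0.1045 m and y of case_near_right in the frame of mat between -0.1345 and 0.1345 m and value of joint hasp below 0.12 rad and value of joint lid below 0.05 rad and linear speed of case below 0.01 m/s and angle between case's own z axis and vertical below 0.05 rad); the robot touches nothing.
It fails at once if the case is lifted off the bench or tipped (height (world z) of case above 0.015 m or angle between case's own z axis and vertical above 0.15 rad).
It fails at once if another thing on the bench is moved by more than 25 mm or knocked over (distance of any of vial_a, vial_b, beaker, reagent, tip_box, dish, marker from where it was at the start of the episode above 0.025 m or angle between any of vial_a, vial_b, beaker, reagent, tip_box, dish's own z axis and vertical above 0.5 rad).
It also fails if it takes over 54 s, if anything falls off the work surface, if the arm or the gripper's body presses on something with over 40 N, if the wrist force passes 120 N, or if a joint passes its speed limit or range.

## Working session

There is one attempt and no reset: what is moved stays moved. The work goes in short steps, Python scripts to look and compute and a tool call to move; the robot and the scene stay as the last step left them, time stands still between calls to the robot, and variables do not carry over. Pictures are saved under pics/ and viewed, at most 10 in all, crops included, and the job is handed in when it is done.

Besides the shell and the picture viewer there is one more tool, called after "Emit:" by a JSON object that holds its "op" and its "data". servo_tool: Moves the arm, as the interface text tells. Its arguments: {"type":"object","properties":{"increments":{"type":"array","items":{"type":"object","properties":{"rotation":{"type":"array","items":{"type":"number"}},"xyz":{"type":"array","items":{"type":"number"}},"hand":{"type":"number"}}}},"grip_force":{"type":"number"}},"required":["increments"]}

```bash
mkdir -p pics; cat > h.py <<'E'
import numpy as np, cv2
from plant import manip
def grab(n,f):
    d=manip.get_image(n); cv2.imwrite('pics/'+f+'.png',d['frame'][:,:,::-1]); np.save('pics/'+f+'.npy',d,allow_pickle=True); return d
def load(f): return np.load('pics/'+f+'.npy',allow_pickle=True).item()
def ray(d,u,v,z):
    T=np.array(d['camera_from_world']); R=T[:3,:3]; c=-R.T@T[:3,3]
    w=R.T@np.array([(u-d['cx'])/d['fx'],-(v-d['cy'])/d['fy'],-1]); return c+w*(z-c[2])/w[2]
def proj(d,p):
    T=np.array(d['camera_from_world']); q=T[:3,:3]@np.array(p)+T[:3,3]
    return np.array([d['cx']+d['fx']*q[0]/-q[2], d['cy']-d['fy']*q[1]/-q[2]])
E
python3 - <<'E'
from h import *
for n in('top','side'):
    d=grab(n,n+'0'); print({k:v for k,v in d.items() if k!='frame'})
s=manip.state(); print(s)
E
```

```text
{'fx': 492.7875850908231, 'fy': 492.7875850908231, 'cx': 284.6187256128011, 'cy': 209.23932498892333, 'camera_from_world': array([[-3.94299398e-03, -9.99872243e-01,  1.54903112e-02,
        -4.99083418e-02],
       [ 9.85282308e-01, -1.23735331e-03,  1.70930522e-01,
        -5.76534846e-01],
       [-1.70889518e-01,  1.59363075e-02,  9.85161310e-01,
        -1.51264179e+00],
       [ 0.00000000e+00,  0.00000000e+00,  0.00000000e+00,
         1.00000000e+00]])}
{'fx': 382.7792285146211, 'fy': 382.7792285146211, 'cx': 276.36338859026625, 'cy': 214.03724561274566, 'camera_from_world': array([[-0.99880411, -0.04870882, -0.00421977,  0.57470327],
       [ 0.03218732, -0.72007023,  0.69315427, -0.10946574],
       [-0.03680126,  0.69218951,  0.72077691, -1.11090773],
       [ 0.        ,  0.        ,  0.        ,  1.        ]])}
{'clock': 0.1, 'joint_pos': array([-7.74084349e+01,  3.05530727e+00,  9.24848141e+01, -3.09375448e-04,
        8.45679811e+01, -6.81757890e+00]), 'dq': array([ 0.02808702, -0.06952273, -0.0690175 ,  0.02026701,  0.02521375,
        0.03968221]), 'joint_torque': array([-4.79960217e-04, -3.94906783e+01, -3.71361530e+01, -1.87526243e-04,
        3.97270560e-03,  1.41950345e-06]), 'ee_pos': array([ 0.20757621, -0.58892443,  0.23016   ]), 'tcp_rot': array([-1.79892625e+02, -1.25269293e-02,  1.94091618e+01]), 'ft_force': array([ 0.19648238,  0.60151584, -0.08878341]), 'torque': array([-0.00159202, -0.01426733, -0.03393274]), 'gripper_force': 0.0, 'width': 0.08530570027627239}
```

View pics/top0.png

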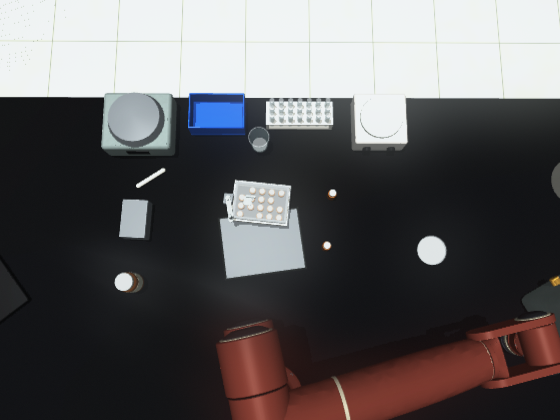

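View pics/side0.png

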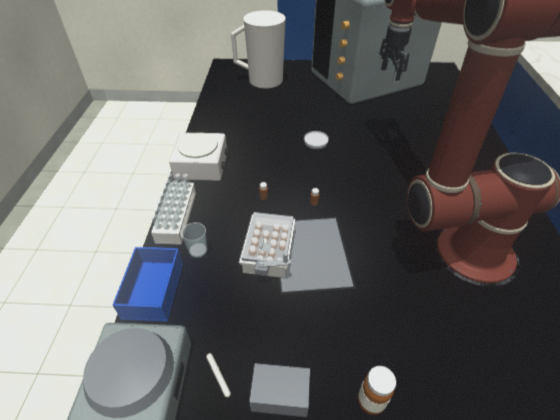

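The top view shows the mat at about (220–305, 209–277) and the case at (232–291, 181–227). The hasp is on the left near (229, 205), the beaker at (259, 140), and the vials at (332, 193) and (327, 245). Next I'll enlarge it for corners.

```bash
python3 - <<'E'
from h import *
d=load('top0'); f=d['frame'][:,:,::-1]
c=cv2.resize(f[170:290,210:340],None,fx=5,fy=5,interpolation=cv2.INTER_CUBIC); c=cv2.convertScaleAbs(c,alpha=1.0)
cv2.imwrite('pics/topc.png',c)
g=cv2.cvtColor(d['frame'],cv2.COLOR_RGB2HSV)
v=g[:,:,2]
print(v[250,210:320:4], v[200,225:300:3])
E
```

```text
[ 35  37  38  48 201 200 201 202 202 202 202 201 202 202 202 201 201 200
 199 199 198 197 197 139  44  41  39  38] [185 178 204 214 192 200 210 236 236 224 188 215 233 187 198 233 224 193
 193 193 194 183  43  45  44]
```

View pics/topc.png

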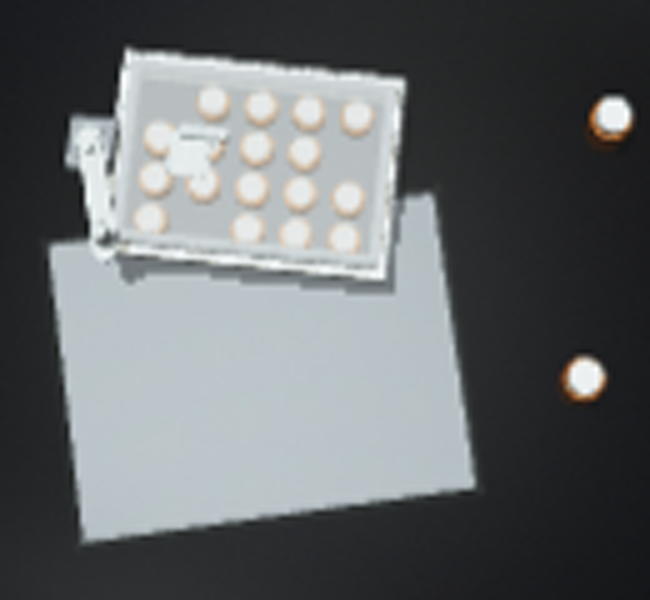

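The crop shows the rim corners at FL (127,50), FR (405,80) and NR (383,280). The mat corners are (50,243), (435,193), (476,488) and (84,543), and the hasp runs from (90,130) to its post at about (105,250).

```bash
python3 - <<'E'
from h import *
d=load('top0')
P=lambda a,b,z: ray(d,210+(a+.5)/5-.5,170+(b+.5)/5-.5,z)
m=[P(50,243,.001),P(435,193,.001),P(476,488,.001),P(84,543,.001)]
M=np.array(m)[:,:2]; print('mat FL FR NR NL',M.round(4),'sides',[np.linalg.norm(M[i]-M[i-1]).round(4) for i in range(4)])
c=M.mean(0); yv=(M[0]-M[1]+M[3]-M[2]);print('c',c.round(4),'yaw',np.degrees(np.arctan2(-yv[0],yv[1])))
r=np.array([P(127,50,.055),P(405,80,.055),P(383,280,.055)])[:,:2]
print('rim',r.round(4),np.linalg.norm(r[0]-r[1]),np.linalg.norm(r[1]-r[2]))
y=r[0]-r[1]; x=r[1]-r[2]
print('yaw y',np.degrees(np.arctan2(-y[0],y[1])),'yaw x',np.degrees(np.arctan2(x[1],x[0])),'centre',((r[0]+r[2])/2).round(4))
print('pivot',P(90,130,.0745).round(4),'post', P(100,250,.111).round(4))
for n,a,b in(('va',612,115),('vb',585,377)): print(n,P(a,b,.056).round(4))
print('beaker',ray(d,259,133,.085).round(3),ray(d,260,145,0).round(3))
E
```

```text
mat FL FR NR NL [[ 0.5556  0.1596]
 [ 0.5883 -0.0915]
 [ 0.3961 -0.1162]
 [ 0.362   0.1343]] sides [np.float64(0.1952), np.float64(0.2532), np.float64(0.1938), np.float64(0.2529)]
c [0.4755 0.0216] yaw 7.591830915825425
rim [[ 0.6717  0.1065]
 [ 0.652  -0.0707]
 [ 0.5233 -0.0561]] 0.1783397147164154 0.1294842870580695
yaw y -6.332023305964005 yaw x -6.47755890233871 centre [0.5975 0.0252]
pivot [0.6157 0.1273 0.0745] post [0.5342 0.1164 0.111 ]
va [ 0.6289 -0.2023  0.056 ]
vb [ 0.4618 -0.182   0.056 ]
beaker [0.817 0.03  0.085] [0.803 0.029 0.   ]
```

Emit:
{"op": "servo_tool", "data": {"increments": [{"rotation": [0,0,6.45],"xyz": [0,0,0],"hand": 1},{"rotation": [0,0,6.45],"xyz": [0,0,0],"hand": 1},{"rotation": [0,0,6.45],"xyz": [0,0,0],"hand": 1},{"rotation": [0,0,6.45],"xyz": [0,0,0],"hand": 1},{"xyz": [20.5,-32.7,0],"rotation": [0,0,0],"hand": 1},{"xyz": [20.5,-32.7,0],"rotation": [0,0,0],"hand": 1},{"xyz": [20.5,-32.7,0],"rotation": [0,0,0],"hand": 1},{"xyz": [20.5,-32.7,0],"rotation": [0,0,0],"hand": 1},{"xyz": [20.5,-32.7,0],"rotation": [0,0,0],"hand": 1},{"xyz": [20.5,-32.7,0],"rotation": [0,0,0],"hand": 1},{"xyz": [20.5,-32.7,0],"rotation": [0,0,0],"hand": 1},{"xyz": [20.5,-32.7,0],"rotation": [0,0,0],"hand": 1}]}}

```text
clock: 1.1
ee_pos: [0.4004, -0.3459, 0.2309]
tcp_rot: [-180.0, 0.0, -6.4]
ft_force: [0.5, -1.1, -0.7]
width: 0.0856
gripper_force: 0.0
```

Emit:
{"op": "servo_tool", "data": {"increments": [{"xyz": [20.5,-32.7,0],"rotation": [0,0,0],"hand": 1},{"xyz": [20.5,-32.7,0],"rotation": [0,0,0],"hand": 1},{"xyz": [20.5,-32.7,0],"rotation": [0,0,0],"hand": 1},{"xyz": [20.5,-32.7,0],"rotation": [0,0,0],"hand": 1},{"xyz": [20.5,-32.7,0],"rotation": [0,0,0],"hand": 1},{"xyz": [20.5,-32.7,0],"rotation": [0,0,0],"hand": 1},{"xyz": [20.5,-32.7,0],"rotation": [0,0,0],"hand": 1},{"xyz": [20.5,-32.7,0],"rotation": [0,0,0],"hand": 1},{"xyz": [20.5,-32.7,0],"rotation": [0,0,0],"hand": 1},{"xyz": [20.5,-32.7,0],"rotation": [0,0,0],"hand": 1},{"xyz": [0,0,0],"rotation": [0,0,0],"hand": 1},{"xyz": [0,0,0],"rotation": [0,0,0],"hand": 1}]}}

```text
clock: 2.1
ee_pos: [0.6403, -0.0438, 0.2302]
tcp_rot: [180.0, 0.1, -6.2]
ft_force: [0.2, -0.1, -0.6]
width: 0.0856
gripper_force: 0.0
```

Emit:
{"op": "servo_tool", "data": {"increments": [{"xyz": [20.5,-32,0],"rotation": [0,0,0],"hand": 1},{"xyz": [20.5,-32,0],"rotation": [0,0,0],"hand": 1},{"xyz": [0,0,40],"rotation": [0,0,0],"hand": 1},{"xyz": [0,0,40],"rotation": [0,0,0],"hand": 1},{"xyz": [0,0,0],"rotation": [0,0,0],"hand": 1},{"xyz": [0,0,0],"rotation": [0,0,0],"hand": 1}]}}

```text
clock: 2.6
ee_pos: [0.6849, 0.0126, 0.1476]
tcp_rot: [180.0, 0.5, -6.5]
ft_force: [0.5, 0.9, 0.7]
width: 0.0855
gripper_force: 0.0
```

```bash
python3 - <<'E'
from h import *
s=manip.state(); print(s['ee_pos'].round(4),s['tcp_rot'].round(2))
a=grab('top','top1')['frame']; b=grab('wrist','w1')['frame']
print(load('w1')['camera_from_world'].round(3))
A=cv2.resize(a[150:300,200:340],(520,557))
cv2.imwrite('pics/j1.png',np.hstack([cv2.resize(a[130:270,200:340],(400,400)),cv2.resize(b,(400,300))[:, :] if 0 else cv2.copyMakeBorder(cv2.resize(b,(400,300)),0,100,0,0,0)])[:,:,::-1])
E
```

```text
[0.6849 0.0126 0.1476] [179.97   0.45  -6.46]
[[-0.113 -0.994  0.     0.089]
 [ 0.949 -0.108 -0.295 -0.636]
 [ 0.293 -0.033  0.956 -0.504]
 [ 0.     0.     0.     1.   ]]
```

View pics/j1.png

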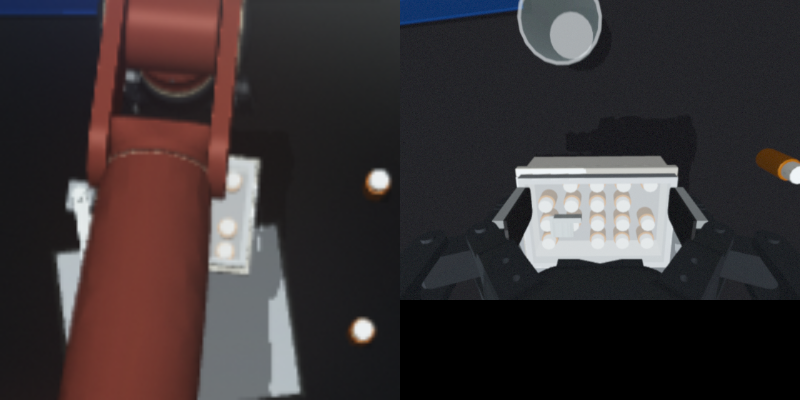

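The wrist view shows the rim's far edge at about row 167 (half-scale picture, x 517 to 677) and clear bench behind it. I'll check its position against the hook point.

```bash
python3 - <<'E'
from h import *
d=load('w1')
for u,v in((117,169),(277,167),(130,157),(267,157)): print(ray(d,u*1.4,v*1.4,.055).round(4),ray(d,u*1.4,v*1.4,0).round(4))
E
```

```text
[0.6724 0.1056 0.055 ] [0.6519 0.1291 0.    ]
[ 0.6548 -0.0702  0.055 ] [ 0.6303 -0.0872  0.    ]
[0.6846 0.0885 0.055 ] [0.6669 0.1081 0.    ]
[ 0.6678 -0.0596  0.055 ] [ 0.6463 -0.0741  0.    ]
```

Emit:
{"op": "servo_tool", "data": {"increments": [{"xyz": [4,-3,0],"rotation": [0,0,0],"hand": 1},{"xyz": [3,0,15],"rotation": [0,0,0],"hand": 1},{"xyz": [0,0,30],"rotation": [0,0,0],"hand": 1},{"xyz": [0,0,30],"rotation": [0,0,0],"hand": 1},{"xyz": [0,0,30],"rotation": [0,0,0],"hand": 1},{"xyz": [0,0,18],"rotation": [0,0,0],"hand": 1},{"xyz": [0,0,0],"rotation": [0,0,0],"hand": 1},{"xyz": [0,0,0],"rotation": [0,0,0],"hand": 1},{"xyz": [0,0,0],"rotation": [0,0,0],"hand": 1}]}}

```text
clock: 3.45
ee_pos: [0.6968, 0.0155, 0.0306]
tcp_rot: [-180.0, -0.2, -6.4]
ft_force: [0.2, -0.2, 0.0]
width: 0.0856
gripper_force: 0.0
```

Emit:
{"op": "servo_tool", "data": {"increments": [{"xyz": [0,0,10],"rotation": [0,0,0],"hand": 1},{"xyz": [-4,0,0],"rotation": [0,0,0],"hand": 1},{"xyz": [-6,0,0],"rotation": [0,0,0],"hand": 1},{"xyz": [-4,0,0],"rotation": [0,0,0],"hand": 1},{"xyz": [-4,0,0],"rotation": [0,0,0],"hand": 1},{"xyz": [-4,0,0],"rotation": [0,0,0],"hand": 1},{"xyz": [-4,0.4,0],"rotation": [0,0,0],"hand": 1},{"xyz": [-4,0.5,0],"rotation": [0,0,0],"hand": 1},{"xyz": [-4,0.5,0],"rotation": [0,0,0],"hand": 1}]}}

```text
clock: 4.2
ee_pos: [0.6615, 0.0181, 0.0189]
tcp_rot: [-180.0, -0.1, -6.4]
ft_force: [4.2, 0.4, -0.6]
width: 0.0853
gripper_force: 1.7
```

Emit:
{"op": "servo_tool", "data": {"increments": [{"xyz": [-6,0.8,0],"rotation": [0,0,0],"hand": 1},{"xyz": [-6,0.8,0],"rotation": [0,0,0],"hand": 1},{"xyz": [-6,0.8,0],"rotation": [0,0,0],"hand": 1},{"xyz": [-6,0.8,0],"rotation": [0,0,0],"hand": 1},{"xyz": [-6,0.8,0],"rotation": [0,0,0],"hand": 1},{"xyz": [-6,0.8,0],"rotation": [0,0,0],"hand": 1},{"xyz": [-6,0.8,0],"rotation": [0,0,0],"hand": 1},{"xyz": [-6,0.8,0],"rotation": [0,0,0],"hand": 1},{"xyz": [-6,0.8,0],"rotation": [0,0,0],"hand": 1},{"xyz": [-6,0.8,0],"rotation": [0,0,0],"hand": 1},{"xyz": [-6,0.8,0],"rotation": [0,0,0],"hand": 1},{"xyz": [-6,0.8,0],"rotation": [0,0,0],"hand": 1}]}}

```text
clock: 5.2
ee_pos: [0.5885, 0.0165, 0.0189]
tcp_rot: [-180.0, -0.1, -6.4]
ft_force: [4.5, 0.9, 2.5]
width: 0.0853
gripper_force: 2.5
```

```bash
python3 - <<'E'
from h import *
s=manip.state(); print(s['ee_pos'].round(4),s['tcp_rot'].round(2),s['ft_force'].round(1),s['torque'].round(2))
a=grab('side','side2')['frame']; b=grab('wrist','w2')['frame']
cv2.imwrite('pics/j2.png',np.hstack([cv2.resize(a[170:310,200:400],(400,280)),cv2.resize(b,(400,280))])[:,:,::-1])
E
```

```text
[0.5885 0.0165 0.0189] [-1.7999e+02 -8.0000e-02 -6.3900e+00] [4.5 0.9 2.5] [ 0.01 -0.7  -0.02]
```

View pics/j2.png

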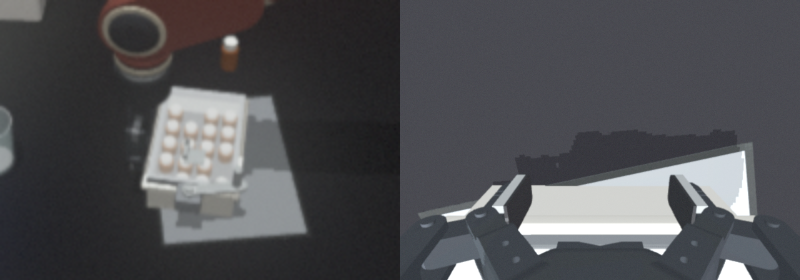

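The case follows squarely, with both fingers on the lip and part of the mat now showing behind it. About 37 mm remains.

Emit:
{"op": "servo_tool", "data": {"increments": [{"xyz": [-6,0.8,0],"rotation": [0,0,0],"hand": 1},{"xyz": [-6,0.8,0],"rotation": [0,0,0],"hand": 1},{"xyz": [-6,0.8,0],"rotation": [0,0,0],"hand": 1},{"xyz": [-6,0.8,0],"rotation": [0,0,0],"hand": 1},{"xyz": [-6,0.8,0],"rotation": [0,0,0],"hand": 1},{"xyz": [-4,0.8,0],"rotation": [0,0,0],"hand": 1},{"xyz": [-2,0,0],"rotation": [0,0,0],"hand": 1},{"xyz": [-1,0,0],"rotation": [0,0,0],"hand": 1},{"xyz": [0,0,0],"rotation": [0,0,0],"hand": 1},{"xyz": [0,0,0],"rotation": [0,0,0],"hand": 1}]}}

```text
clock: 6.13
ee_pos: [0.5504, 0.0159, 0.0179]
tcp_rot: [180.0, 0.1, -6.4]
ft_force: [1.1, 0.3, -0.1]
width: 0.0855
gripper_force: 0.5
```

Emit:
{"op": "servo_tool", "data": {"increments": [{"xyz": [5,0,0],"rotation": [0,0,0],"hand": 1},{"xyz": [10,0,0],"rotation": [0,0,0],"hand": 1},{"xyz": [5,0,-20],"rotation": [0,0,0],"hand": 1},{"xyz": [0,0,-40],"rotation": [0,0,0],"hand": 1},{"xyz": [0,0,-40],"rotation": [0,0,0],"hand": 0.5},{"xyz": [0,0,-40],"rotation": [0,0,0],"hand": 0},{"xyz": [10,20,-40],"rotation": [0,0,0],"hand": 0},{"xyz": [20,30,-10],"rotation": [0,0,0],"hand": 0},{"xyz": [10,38,0],"rotation": [0,0,0],"hand": 0},{"xyz": [0,40,0],"rotation": [0,0,0],"hand": 0},{"xyz": [0,40,0],"rotation": [0,0,0],"hand": 0},{"xyz": [0,40,0],"rotation": [0,0,0],"hand": 0}]}}

```text
clock: 7.13
ee_pos: [0.587, -0.1974, 0.2043]
tcp_rot: [-180.0, 0.1, -6.4]
ft_force: [-0.4, -0.4, -0.5]
width: -0.0001
gripper_force: 0.0
```

Emit:
{"op": "servo_tool", "data": {"increments": [{"xyz": [0,40,0],"rotation": [0,0,0],"hand": 0},{"xyz": [0,20,0],"rotation": [0,0,0],"hand": 0},{"xyz": [0,0,0],"rotation": [0,0,0],"hand": 0}]}}

```text
clock: 7.38
ee_pos: [0.5796, -0.2597, 0.204]
tcp_rot: [180.0, 0.1, -6.7]
ft_force: [0.1, 1.2, 0.3]
width: -0.0003
gripper_force: 0.0
```

```bash
python3 - <<'E'
from h import *
s=manip.state(); print(s['ee_pos'].round(4),s['tcp_rot'].round(2),s['ft_force'].round(1))
a=grab('top','top3')['frame']
cv2.imwrite('pics/j3.png',cv2.resize(a[180:300,210:350],None,fx=5,fy=5,interpolation=cv2.INTER_CUBIC)[:,:,::-1])
E
```

```text
[ 0.5796 -0.2597  0.204 ] [ 1.7996e+02  9.0000e-02 -6.6800e+00] [0.1 1.2 0.3]
```

View pics/j3.png

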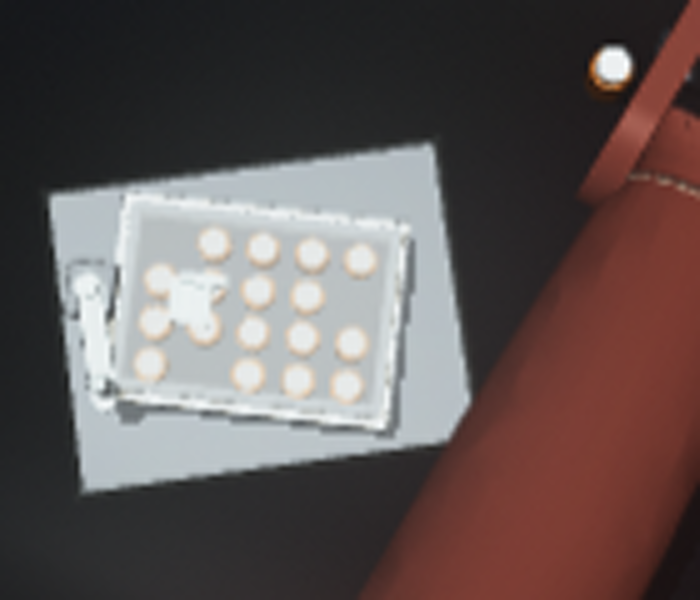

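The case is on the mat, with rim corners FL (125,195), FR (407,230), NR (385,430). The hasp pivot is near (88,287) and the post near (102,388).

```bash
python3 - <<'E'
from h import *
d=load('top3')
P=lambda a,b,z: ray(d,210+(a+.5)/5-.5,180+(b+.5)/5-.5,z)[:2]
r=[P(125,195,.055),P(407,230,.055),P(385,430,.055)]; r.append(r[0]+r[2]-r[1]); r=np.array(r)
y=r[0]-r[1]; yaw=np.arctan2(-y[0],y[1]); c=(r[0]+r[2])/2
a=np.radians(7.6); R=np.array([[np.cos(a),-np.sin(a)],[np.sin(a),np.cos(a)]]); mc=np.array([.4755,.0216])
print('c',c.round(4),'yaw',np.degrees(yaw),'sides',np.linalg.norm(y),np.linalg.norm(r[1]-r[2])); print('in mat',((r-mc)@R).round(4))
Q=np.array([[np.cos(yaw),-np.sin(yaw)],[np.sin(yaw),np.cos(yaw)]]); p=c+Q@[0,.102]
print('pivot',p.round(4),P(88,287,.0745).round(4),'post measured',P(102,388,.111).round(4),P(102,388,.077).round(4))
b=np.degrees(np.arctan2(*(Q.T@(P(102,388,.105)-p))[[0,1]]*[-1,1] if 0 else (0,1)))
e=Q.T@(P(102,388,.105)-p); print('bar in case',e.round(4),'hasp angle',np.degrees(np.arctan2(-e[0],-e[1])))
E
```

```text
c [0.472  0.0247] yaw -7.242605130095852 sides 0.17875110973702685 0.12591517352005194
in mat [[ 0.0809  0.0745]
 [ 0.0351 -0.0983]
 [-0.087  -0.0675]
 [-0.0412  0.1053]]
pivot [0.4849 0.1259] [0.4855 0.1265] post measured [0.4205 0.1135] [0.4231 0.1167]
bar in case [-0.062  -0.0198] hasp angle 72.27550352468229
```

Corners sit 13 mm or more inside the mat. Next I move above the near-left side of the hasp post to push it round.

Emit:
{"op": "servo_tool", "data": {"increments": [{"xyz": [-16.8,-33,0],"rotation": [0,0,0],"hand": 0},{"xyz": [-16.8,-33,0],"rotation": [0,0,0],"hand": 0},{"xyz": [-16.8,-33,0],"rotation": [0,0,0],"hand": 0},{"xyz": [-16.8,-33,0],"rotation": [0,0,0],"hand": 0},{"xyz": [-16.8,-33,0],"rotation": [0,0,0],"hand": 0},{"xyz": [-16.8,-33,0],"rotation": [0,0,0],"hand": 0},{"xyz": [-16.8,-33,0],"rotation": [0,0,0],"hand": 0},{"xyz": [-16.8,-33,0],"rotation": [0,0,0],"hand": 0},{"xyz": [-16.8,-33,0],"rotation": [0,0,0],"hand": 0},{"xyz": [-16.8,-33,0],"rotation": [0,0,0],"hand": 0},{"xyz": [-16.8,-33,0],"rotation": [0,0,0],"hand": 0},{"xyz": [-16.8,-33,0],"rotation": [0,0,0],"hand": 0}]}}

```text
clock: 8.43
ee_pos: [0.4225, 0.1633, 0.2047]
tcp_rot: [-180.0, 0.0, -6.3]
ft_force: [0.8, 1.5, -1.0]
width: 0.0
gripper_force: 0.0
```

Emit:
{"op": "servo_tool", "data": {"increments": [{"xyz": [0,0,20],"rotation": [0,0,0],"hand": 0},{"xyz": [0,0,20],"rotation": [0,0,0],"hand": 0},{"xyz": [0,0,0],"rotation": [0,0,0],"hand": 0},{"xyz": [0,0,0],"rotation": [0,0,0],"hand": 0}]}}

```text
clock: 8.77
ee_pos: [0.4227, 0.1615, 0.1635]
tcp_rot: [180.0, 0.2, -6.3]
ft_force: [0.9, 0.5, -0.0]
width: 0.0003
gripper_force: 0.0
```

```bash
python3 - <<'E'
from h import *
s=manip.state(); print(s['ee_pos'].round(4),s['tcp_rot'].round(2),s['ft_force'].round(1))
d=grab('wrist','w4'); e=s['ee_pos']
print('tip',proj(d,e),'at z.085',proj(d,[e[0],e[1],.085]),'pivot pred',proj(d,[.485,.126,.077]))
E
```

```text
[0.4227 0.1615 0.1635] [179.96   0.2   -6.29] [ 0.9  0.5 -0. ]
tip [278.5963574  265.58887756] at z.085 [278.83345557 213.49245075] pivot pred [320.68342532 117.79040242]
```

View pics/w4.png

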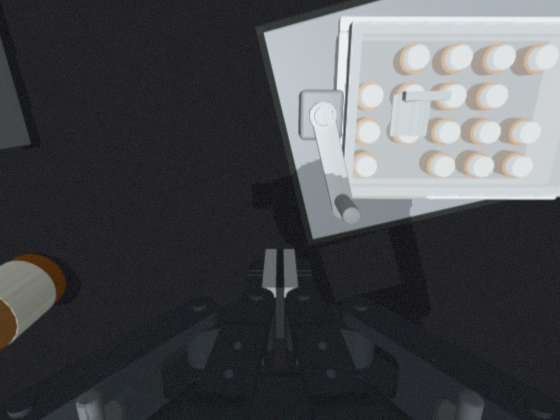

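The wrist view shows the pivot bolt at (324,116), close to the predicted (321,118). The post top is at (350,215), and the closed fingertips span x 264–298.

```bash
python3 - <<'E'
from h import *
d=load('w4')
p=ray(d,324,116,.079)[:2]; q=ray(d,351,215,.111)[:2]; q2=ray(d,342,211,.078)[:2]
print(p.round(4),q.round(4),q2.round(4),np.linalg.norm(p-q),np.linalg.norm(p-q2))
yaw=np.radians(-6.8); Q=np.array([[np.cos(yaw),-np.sin(yaw)],[np.sin(yaw),np.cos(yaw)]])
for a in(q,q2):
  e=Q.T@(a-p); print(e.round(4),np.degrees(np.arctan2(-e[0],-e[1])))
print('finger span',ray(d,264,250,.16)-ray(d,298,250,.16))
E
```

```text
[0.486  0.1239] [0.4254 0.1152] [0.4171 0.1153] 0.061221337761759885 0.06945187915983446
[-0.0591 -0.0158] 75.03883841136249
[-0.0674 -0.0167] 76.07975693165373
finger span [0.00183    0.01655044 0.        ]
```

Emit:
{"op": "servo_tool", "data": {"increments": [{"xyz": [2,0,20],"rotation": [0,0,0.5],"hand": 0},{"xyz": [2.7,0,30],"rotation": [0,0,0],"hand": 0},{"xyz": [0,0,27],"rotation": [0,0,0],"hand": 0},{"xyz": [0,5,0],"rotation": [0,0,0],"hand": 0},{"xyz": [0,5,0],"rotation": [0,0,0],"hand": 0},{"xyz": [0,4.5,0],"rotation": [0,0,0],"hand": 0},{"xyz": [0,0,0],"rotation": [0,0,0],"hand": 0},{"xyz": [0,0,0],"rotation": [0,0,0],"hand": 0}]}}

```text
clock: 9.48
ee_pos: [0.4286, 0.1457, 0.0901]
tcp_rot: [-179.9, -0.2, -6.9]
ft_force: [-0.0, 0.6, -0.5]
width: -0.0003
gripper_force: 0.0
```

Emit:
{"op": "servo_tool", "data": {"increments": [{"xyz": [-3,5.5,3],"rotation": [0,0,-5],"hand": 0},{"xyz": [-1,5.5,0],"rotation": [0,0,-5],"hand": 0},{"xyz": [-1,5.5,0],"rotation": [0,0,-5],"hand": 0},{"xyz": [-1,5.5,0],"rotation": [0,0,-5],"hand": 0},{"xyz": [-1,5.5,0],"rotation": [0,0,-5],"hand": 0},{"xyz": [-1,5.5,0],"rotation": [0,0,-5],"hand": 0},{"xyz": [-1,5.5,0],"rotation": [0,0,-5],"hand": 0},{"xyz": [-1,5.5,0],"rotation": [0,0,-5],"hand": 0},{"xyz": [-1,5.5,0],"rotation": [0,0,-5],"hand": 0},{"xyz": [-1,5.5,0],"rotation": [0,0,-5],"hand": 0},{"xyz": [-1,5.5,0],"rotation": [0,0,-5],"hand": 0},{"xyz": [0,0,0],"rotation": [0,0,0],"hand": 0}]}}

```text
clock: 10.48
ee_pos: [0.4343, 0.087, 0.0862]
tcp_rot: [179.9, -0.1, 48.1]
ft_force: [0.1, 0.1, 0.1]
width: 0.0002
gripper_force: 0.0
```

```bash
python3 - <<'E'
from h import *
s=manip.state(); e=s['ee_pos'];print(e.round(4),s['tcp_rot'].round(2),s['ft_force'].round(1))
d=grab('wrist','w5')
y=np.radians(s['tcp_rot'][2]); v=np.array([.4855,.125])-e[:2]
print('pivot in tool',v@[np.cos(y),np.sin(y)],v@[np.sin(y),-np.cos(y)], 'theta',90-6.8-s['tcp_rot'][2], 'pivot px',proj(d,[.4855,.125,.079]))
E
```

```text
[0.4343 0.087  0.0862] [ 1.7988e+02 -1.0000e-01  4.8140e+01] [0.1 0.1 0.1]
pivot in tool 0.0625018669481205 0.012772523007591359 theta 35.06098188950483 pivot px [307.38797646 132.12603999]
```

View pics/w5.png

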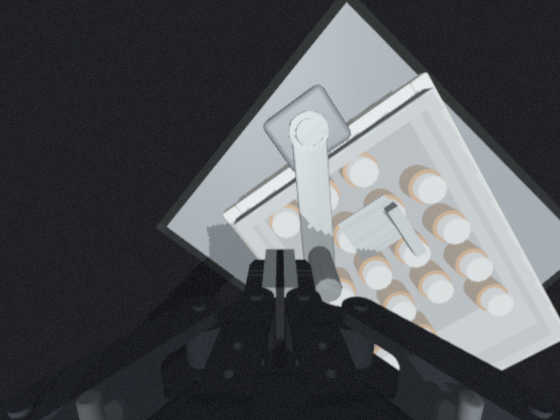

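The post sits against the fingers' right side at (325,280), and the bar is now over the lid with about 35° left to go.

Emit:
{"op": "servo_tool", "data": {"increments": [{"xyz": [-1,5.5,0],"rotation": [0,0,-5],"hand": 0},{"xyz": [-1,5.5,0],"rotation": [0,0,-5],"hand": 0},{"xyz": [-1,5.5,0],"rotation": [0,0,-5],"hand": 0},{"xyz": [-1,5.5,0],"rotation": [0,0,-5],"hand": 0},{"xyz": [-1,5.5,0],"rotation": [0,0,-5],"hand": 0},{"xyz": [-1,5.5,0],"rotation": [0,0,-5],"hand": 0},{"xyz": [-0.5,3,0],"rotation": [0,0,-5],"hand": 0},{"xyz": [0,0,0],"rotation": [0,0,0],"hand": 0},{"xyz": [0,0,0],"rotation": [0,0,0],"hand": 0}]}}

```text
clock: 11.28
ee_pos: [0.4615, 0.0654, 0.0851]
tcp_rot: [180.0, -0.0, 82.9]
ft_force: [-1.5, 0.6, 0.2]
width: -0.0001
gripper_force: 0.6
```

```bash
python3 - <<'E'
from h import *
s=manip.state(); e=s['ee_pos'];print(e.round(4),s['tcp_rot'].round(2),s['ft_force'].round(1))
d=grab('wrist','w6')
y=np.radians(s['tcp_rot'][2]); v=np.array([.4855,.125])-e[:2]
print('pivot in tool',v@[np.cos(y),np.sin(y)],v@[np.sin(y),-np.cos(y)], 'pivot px',proj(d,[.4855,.125,.079]))
E
```

```text
[0.4615 0.0654 0.0851] [ 1.7998e+02 -1.0000e-02  8.2920e+01] [-1.5  0.6  0.2]
pivot in tool 0.06210297644951897 0.016511006815993354 pivot px [316.52992208 132.97763516]
```

View pics/w6.png

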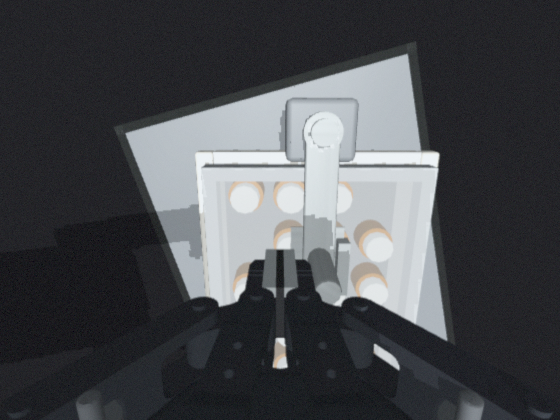

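The bar lies across the catch, almost against the stop at (342,240), and contact is 1.5 N. I'll give it a gentle extra nudge.

Emit:
{"op": "servo_tool", "data": {"increments": [{"xyz": [0,1,0],"rotation": [0,0,0],"hand": 0},{"xyz": [0,1,0],"rotation": [0,0,0],"hand": 0},{"xyz": [0,0.5,0],"rotation": [0,0,0],"hand": 0},{"xyz": [0,0,0],"rotation": [0,0,0],"hand": 0},{"xyz": [0,0,0],"rotation": [0,0,0],"hand": 0}]}}

```text
clock: 11.75
ee_pos: [0.4635, 0.0652, 0.0847]
tcp_rot: [-179.9, -0.0, 83.1]
ft_force: [-3.6, 1.9, 3.7]
width: -0.0001
gripper_force: 2.5
```

The force rises to 3.6 N against the 0.3 N of hasp friction, so it is at the stop. Backing off and checking.

Emit:
{"op": "servo_tool", "data": {"increments": [{"xyz": [0,-3,0],"rotation": [0,0,0],"hand": 0},{"xyz": [0,-9,0],"rotation": [0,0,0],"hand": 0},{"xyz": [0,0,-30],"rotation": [0,0,0],"hand": 0},{"xyz": [0,0,-40],"rotation": [0,0,0],"hand": 0},{"xyz": [0,0,-40],"rotation": [0,0,0],"hand": 0},{"xyz": [-40,0,0],"rotation": [0,0,0],"hand": 0},{"xyz": [-40,0,0],"rotation": [0,0,0],"hand": 0},{"xyz": [-40,0,0],"rotation": [0,0,0],"hand": 0},{"xyz": [-40,0,0],"rotation": [0,0,0],"hand": 0},{"xyz": [-40,0,0],"rotation": [0,0,0],"hand": 0},{"xyz": [-40,0,0],"rotation": [0,0,0],"hand": 0},{"xyz": [-40,0,0],"rotation": [0,0,0],"hand": 0}]}}

```text
clock: 12.75
ee_pos: [0.4175, -0.2136, 0.1948]
tcp_rot: [179.9, 0.1, 83.1]
ft_force: [0.7, -0.3, 0.1]
width: 0.0001
gripper_force: 0.0
```

Emit:
{"op": "servo_tool", "data": {"increments": [{"xyz": [0,0,0],"rotation": [0,0,0],"hand": 0},{"xyz": [0,0,0],"rotation": [0,0,0],"hand": 0}]}}

```text
clock: 12.92
ee_pos: [0.4176, -0.2135, 0.1946]
tcp_rot: [180.0, 0.0, 82.8]
ft_force: [0.5, 0.6, -0.4]
width: 0.0003
gripper_force: 0.0
```

```bash
python3 - <<'E'
from h import *
a=grab('top','top7')['frame']
cv2.imwrite('pics/j7.png',cv2.resize(a[180:300,210:350],None,fx=5,fy=5,interpolation=cv2.INTER_CUBIC)[:,:,::-1])
E
```

```text
(no output)
```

View pics/j7.png

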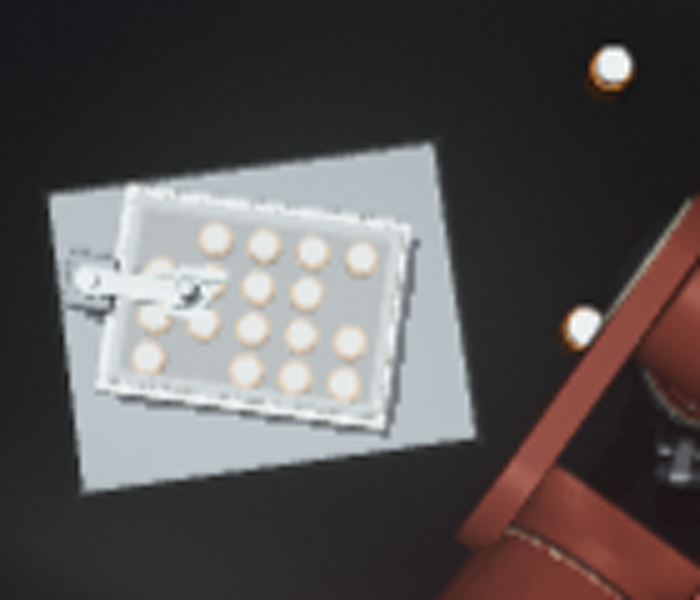

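The hasp lies across the lid parallel to the rim, with rim corners at (130,187), (410,225), (384,430) and (100,388). Both vials are where they were. One numeric check, then I hand in if it is fine.

```bash
python3 - <<'E'
from h import *
d=load('top7')
P=lambda a,b,z: ray(d,210+(a+.5)/5-.5,180+(b+.5)/5-.5,z)[:2]
r=np.array([P(130,187,.055),P(410,225,.055),P(384,430,.055),P(100,388,.055)])
a=np.radians(7.6); R=np.array([[np.cos(a),-np.sin(a)],[np.sin(a),np.cos(a)]]); m=(r-[.4755,.0216])@R
y=r[0]-r[1]+r[3]-r[2]; b=P(90,281,.079)-P(195,294,.111)
h=np.degrees(np.arctan2(y[0]*b[1]-y[1]*b[0],y@b))
print(m.round(4),'hasp deg',h,np.linalg.norm(b))
if abs(m[:,0]).max()<.1 and abs(m[:,1]).max()<.13 and abs(h)<5: print(manip.sign_off())
E
```

```text
[[ 0.0856  0.0708]
 [ 0.038  -0.1006]
 [-0.0869 -0.0669]
 [-0.0373  0.1043]] hasp deg -1.8457302990879432 0.06749856827328393
the job is handed in; nothing more can be done
None
```

The case was dragged fully onto the mat and the hasp swung over the catch to its stop; I handed the job in at about 13 s, but sign-off returned no verdict, and I did not measure the lid angle or recheck the bench items other than the two vials.

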